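# Put the loose gas fittings back into their stock bins

## Task

Clear the calibration bench: put the two brass unions, the two sensor cells and the needle valve back, each into the empty front bay of the blue bin whose rear compartment holds its own kind. Set every part down gently on the bay's floor rather than dropping it in, the cells with their red face up, the valve upright on its body and the unions lying flat, with no part on top of another or propped on a wall. Leave the amber bottle and the black calibrator where they are.

Things in the scene. Friction and masses are not known exactly. Their poses are not given: they have to be found in the camera images.
- union_a_center (a point): Loose brass compression tube union (gold-coloured, hexagonal), one of two alike: 58 mm long, 24 mm across the flats and 24 mm high as it lies, about 0.11 kg. The point is its centre, 12 mm above what it lies on; its own x axis runs along its length, z is up at the start. The hexagon nuts at both ends keep it from rolling.
- union_b_center (a point): Loose brass compression tube union (gold-coloured, hexagonal), one of two alike: 58 mm long, 24 mm across the flats and 24 mm high as it lies, about 0.11 kg. The point is its centre, 12 mm above what it lies on; its own x axis runs along its length, z is up at the start. The hexagon nuts at both ends keep it from rolling.
- cell_a_center (a point): Loose gas sensor cell, one of two alike: a squat upright round capsule, 32 mm in diameter and 20 mm high, white with a red top face that has a small white dot in its middle, about 0.03 kg. The point is its centre, 10 mm above what it stands on; its own z axis points out of the red face, up at the start.
- cell_b_center (a point): Loose gas sensor cell, one of two alike: a squat upright round capsule, 32 mm in diameter and 20 mm high, white with a red top face that has a small white dot in its middle, about 0.03 kg. The point is its centre, 10 mm above what it stands on; its own z axis points out of the red face, up at the start.
- valve_center (a point): Loose steel needle valve standing on its square body, black knob on top, about 0.19 kg. Body 32 mm long (own x), 28 mm wide (y), 26 mm high; tube ends 18 mm wide stick out along x, to 65 mm over all; knob 28 mm in diameter, 35 to 52 mm above the support. The point is its centre on the knob's axis, 26 mm above what it stands on; z is up.
- bin_unions: Blue bin, fixed, for gold-coloured brass unions, which fill its rear (x 59 to 132 mm, up to 55 mm high). Origin: middle of the empty front bay, at bench height; x to the bin's back, y left, z up. Bay floor 3 mm above it; free inside x -56 to 56, y -72 to 72 mm. Walls 4 mm thick: front (-x, to the robot) 30 mm high, sides 30 mm rising to 50 mm for x > 5 mm; grey divider at x = 56 mm, 35 mm high.
- bin_cells: Blue bin, fixed, for red-topped sensor cells, which fill its rear (x 59 to 132 mm, up to 55 mm high). Origin: middle of the empty front bay, at bench height; x to the bin's back, y left, z up. Bay floor 3 mm above it; free inside x -56 to 56, y -72 to 72 mm. Walls 4 mm thick: front (-x, to the robot) 30 mm high, sides 30 mm rising to 50 mm for x > 5 mm; grey divider at x = 56 mm, 35 mm high.
- bin_valves: Blue bin, fixed, for black-knobbed steel valves, which fill its rear (x 59 to 132 mm, up to 55 mm high). Origin: middle of the empty front bay, at bench height; x to the bin's back, y left, z up. Bay floor 3 mm above it; free inside x -56 to 56, y -72 to 72 mm. Walls 4 mm thick: front (-x, to the robot) 30 mm high, sides 30 mm rising to 50 mm for x > 5 mm; grey divider at x = 56 mm, 35 mm high.
- sample_bottle_center (a point): A small amber glass sample bottle with a black screw cap and a white paper band, 36 mm in diameter and 62 mm high, standing loose among the parts; not to be moved. The point is its centre, 31 mm above the bench.
- calibrator_center (a point): A black hand-held calibrator with a grey-green display and grey keys, 190 x 92 x 38 mm, lying loose on the left of the bench; not to be moved. The point is its centre, 17 mm above the bench, its x axis along its length.

How it is judged:
At the end, for the whole second after the job is handed in: Each part rests, released, in the front bay of its kind's bin: centre over the bay's floor and within 6 mm of its height when lying on it; cells and valve upright, unions level, to 10 degrees; bottle and calibrator within 15 mm of their starts (x of union_a_center in the frame of bin_unions between -0.056 and 0.056 m and y of union_a_center in the frame of bin_unions between -0.072 and 0.072 m and z of union_a_center in the frame of bin_unions between 0.009 and 0.021 m and angle between union_a_center's own x axis and vertical between 1.4 and 1.74 rad and linear speed of each of union_a, union_b, cell_a, cell_b, valve below 0.01 m/s and angular speed of each of union_a, union_b, cell_a, cell_b, valve below 0.1 rad/s and x of union_b_center in the frame of bin_unions between -0.056 and 0.056 m and y of union_b_center in the frame of bin_unions between -0.072 and 0.072 m and z of union_b_center in the frame of bin_unions between 0.009 and 0.021 m and angle between union_b_center's own x axis and vertical between 1.4 and 1.74 rad and x of cell_a_center in the frame of bin_cells between -0.056 and 0.056 m and y of cell_a_center in the frame of bin_cells between -0.072 and 0.072 m and z of cell_a_center in the frame of bin_cells between 0.007 and 0.019 m and angle between each of cell_a_center, cell_b_center, valve_center, sample_bottle_center, calibrator_center's own z axis and vertical below 0.17 rad and x of cell_b_center in the frame of bin_cells between -0.056 and 0.056 m and y of cell_b_center in the frame of bin_cells between -0.072 and 0.072 m and z of cell_b_center in the frame of bin_cells between 0.007 and 0.019 m and x of valve_center in the frame of bin_valves between -0.056 and 0.056 m and y of valve_center in the frame of bin_valves between -0.072 and 0.072 m and z of valve_center in the frame of bin_valves between 0.023 and 0.035 m and distance of each of sample_bottle_center, calibrator_center from where it was at the start of the episode below 0.015 m); the robot touches nothing.
It fails at once if a part is dropped or thrown: it moves faster than 0.6 m/s (a fall of about 18 mm) without being held ((linear speed of union_a above 0.6 m/s and contact force between the fingers and union_a below 0.05 N) or (linear speed of union_b above 0.6 m/s and contact force between the fingers and union_b below 0.05 N) or (linear speed of cell_a above 0.6 m/s and contact force between the fingers and cell_a below 0.05 N) or (linear speed of cell_b above 0.6 m/s and contact force between the fingers and cell_b below 0.05 N) or (linear speed of valve above 0.6 m/s and contact force between the fingers and valve below 0.05 N)).
It fails at once if the amber bottle is shifted by more than 15 mm or knocked over (distance of sample_bottle_center from where it was at the start of the episode above 0.015 m or angle between sample_bottle_center's own z axis and vertical above 0.3 rad).
It fails at once if the calibrator is shifted by more than 15 mm (distance of calibrator_center from where it was at the start of the episode above 0.015 m).
It also fails if it takes over 125 s, if anything falls off the work surface, if the arm or the gripper's body presses on something with over 40 N, if the wrist force passes 120 N, or if a joint passes its speed limit or range.

## Robot

A 6-joint arm with a two-finger parallel gripper is mounted at the origin on the work surface. World frame = base frame: x ahead of the robot, y to its left, z up, the work surface at z = 0. Lengths are in m, angles in rad, forces in N, time in s.
With the tool pointing down it reaches from about 0.4 to 0.825 m from the base axis. Payload 7 kg.
Tool frame: the origin (TCP) lies at the very end of the fingers, on their centre line; the grasp point (between the pads) lies 19 mm behind it (manip.hold_point_z is the distance from the TCP to the grasp point, in m); z points along the fingers, y is the line along which they close (so a half turn about z gives the same grasp; the last joint's range is limited). The gripper opens to 85 mm and grips with 20 to 120 N. Pads are 22 mm wide; open, the fingers measure 114 mm over their backs; the gripper's body (76 mm by 85 mm) begins 54 mm behind the grasp point. The pads swing forward as they close: fully open they stand 13 mm farther back than shut.
Start: joints at [-0.95, 0.359, 0.012, 0, -1.224, -0.288], TCP at [0.22, -0.638, 0.231] pointing down, gripper open.
Joint ranges: [-3.07, 3.07], [-1.43, 2.12], [-1.02, 1.25], [-3.03, 1.67], [-3.05, -0], [-3.03, 3.03]. Speed limits (rad/s): [2.39, 2.39, 3.01, 3.14, 3.14, 3.14].

## Interface

Orientations are given as a 3x3 rotation matrix whose columns are the frame's x, y, z axes.
In Python, from cell import manip, capture, get_calibration gives the robot as it stands. The module is installed in compiled form; this text tells all that it offers.
- The arm moves only by the tool play_rows, never from a script. Its arguments are lists of equal length, an entry for each row: "linear": the shift along the tool's x, y, z in cm, a list of three; "delta_rot": the turn, a rotation vector about the tool's x, y, z in rad, a list of three. A call has 1 to 8 rows; each row is the pose to reach, as a shift and turn from the pose commanded when the call began, along the tool's axes at that moment; what a row does not reach only later rows make up. A row lasts 1/8 s, in which the tool goes at most 62.5 mm and 10.7 degrees, less where a joint would pass 70% of its speed; a pose out of reach is approached as far as the arm can. A call with a gripper value outside its range is refused whole. "claw" is the finger opening in cm, from 0 to 8.54, set as the call begins (left out, the last holds). The fingers move at their own pace and stop on an object; "force" is the grip in N (left out, the last holds). Time passes only in rows, so rows that repeat a pose let the fingers close. It gives the time, the measured TCP pose, the force, the opening and the grip force at its end, in the units of the state.
- manip.read_state(): the state, without advancing time (a new reading comes with each control period).
- capture(name): name is "scene" or "side" or "wrist"; returns the picture (384x512x3 uint8, red, green, blue); there is no depth.
- get_calibration(name): a dict with "K" (3x3 intrinsics, pixels), "rvec" (rotation vector, rad) and "tvec" (3), from world to camera coordinates, as OpenCV has them. Camera axes: x right, y down, z forward; pixel columns grow to the right and rows downward; lengths in m; the calibration is good to about 2 mm. The wrist camera is an equidistant fisheye: a pixel r from the principal point sees the ray r / f radians off the axis. A picture is of the moment at which its call begins: read the wrist's pose just before it. get_calibration takes no time and is no camera call; for the wrist camera it gives the pose at the moment of the call.
- manip.finish_job(): hands the job in; it is judged then, once.
The state is a dict: "time_s": time; "qpos": joint angles; "qvel": joint speeds; "effort": joint torques, N m; "tcp_pos": TCP position; "eef_rot": TCP orientation; "contact_force": force on the tool from outside, world axes, zero at the start; "torque": the same for the moment, N m; "finger_gap": finger opening in m; "finger_force": force on a finger pad.
Only numpy, scipy, OpenCV 4.12 (cv2) and the standard library are available. Lean on these libraries where they do the work, as an engineer would, in place of code of your own. Each camera call takes 0.05 s, during which the arm holds its last target. There are 200 camera calls.

## Working session

There is one attempt and no reset: what is moved stays moved. The work goes in short steps, Python scripts to look and compute and a tool call to move; the robot and the scene stay as the last step left them, time stands still between calls to the robot, and variables do not carry over. Pictures are saved under pics/ and viewed, at most 14 in all, crops included, and the job is handed in when it is done.

Besides the shell and the picture viewer there is one more tool, called by a JSON object that holds its "fn" and its "kwargs", one argument or row to a line. play_rows: Moves the arm, as the interface text tells. Its arguments: {"type":"object","properties":{"linear":{"type":"array","items":{"type":"array","items":{"type":"number"}}},"delta_rot":{"type":"array","items":{"type":"array","items":{"type":"number"}}},"claw":{"type":"number"},"force":{"type":"number"}},"required":["linear","delta_rot"]}

```bash
mkdir -p pics
cat > h.py <<'E'
import numpy as np, cv2
from cell import manip, capture, get_calibration
def snap(n,f):
    c=get_calibration(n); im=capture(n); cv2.imwrite(f'pics/{f}.png',cv2.cvtColor(im,cv2.COLOR_RGB2BGR)); return im,c
def ray(c,u,v,fish=False):
    K=np.array(c["K"]);R=cv2.Rodrigues(np.array(c["rvec"],float))[0];t=np.array(c["tvec"],float).ravel()
    x=(u-K[0,2])/K[0,0];y=(v-K[1,2])/K[1,1]
    if fish:
        r=np.hypot(x,y);s=np.sin(r)/r if r>1e-9 else 1;d=np.array([x*s,y*s,np.cos(r)])
    else: d=np.array([x,y,1.])
    return -R.T@t, R.T@d
def onplane(c,u,v,z,fish=False):
    o,d=ray(c,u,v,fish); return o+d*(z-o[2])/d[2]
E
python3 - <<'E'
from h import *
for n in("scene","side","wrist"):
    im,c=snap(n,n+"0"); o,d=ray(c,255.5,191.5,n=="wrist"); print(n,np.round(c["K"],1).tolist(),o.round(3),d.round(3))
s=manip.read_state();print(np.round(s["eef_rot"],3),s["tcp_pos"],manip.hold_point_z)
E
```

```text
scene [[447.4, 0.0, 254.8], [0.0, 447.4, 183.9], [0.0, 0.0, 1.0]] [ 1.03  -0.679  0.744] [-0.436  0.659 -0.613]
side [[481.6, 0.0, 258.6], [0.0, 481.6, 187.9], [0.0, 0.0, 1.0]] [0.244 0.868 1.098] [ 0.201 -0.573 -0.795]
wrist [[297.3, 0.0, 249.5], [0.0, 297.3, 189.4], [0.0, 0.0, 1.0]] [ 0.151 -0.661  0.373] [ 0.271  0.116 -0.956]
[[-0.945 -0.327 -0.001]
 [-0.327  0.945  0.001]
 [ 0.     0.001 -1.   ]] [ 0.22038347 -0.63764006  0.23060161] 0.0187
```

View pics/scene0.png

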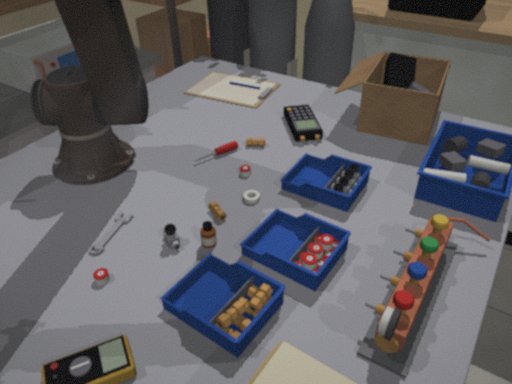

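View pics/side0.png

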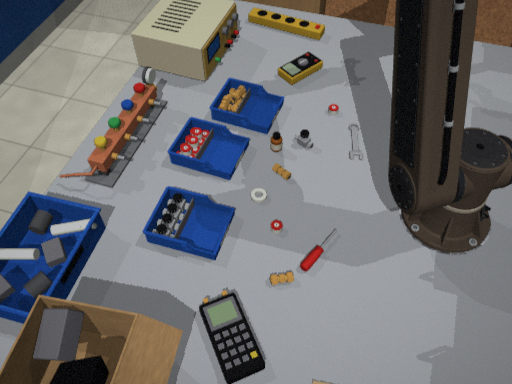

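The scene view shows unions near (217,211) and (255,142), cells near (245,170) and (101,275), and the valve at (170,236). In the side view the bins, from top to bottom, are unions (247,104), cells (209,147) and valves (190,222). I'll enlarge the side view for the corners.

Run:
```python
from h import *
im=cv2.imread('pics/side0.png')
cv2.imwrite('pics/sidecrop.png',cv2.resize(im[75:295,140:350],None,fx=2.7,fy=2.7,interpolation=cv2.INTER_CUBIC))
c=get_calibration("side"); hsv=cv2.cvtColor(im,cv2.COLOR_BGR2HSV)
def comp(name,m,z):
    m=m.astype(np.uint8); m=cv2.morphologyEx(m,cv2.MORPH_CLOSE,np.ones((3,3)))
    n,l,s,ct=cv2.connectedComponentsWithStats(m)
    for i in range(1,n):
        if 25<s[i,4]<900 and 200<ct[i,0]<370 and 80<ct[i,1]<310:
            ys,xs=np.where(l==i); P=np.array([onplane(c,x,y,z)[:2] for x,y in zip(xs,ys)])
            w,V=np.linalg.eigh(np.cov(P.T)); print(name,ct[i].round(1),s[i,4],onplane(c,*ct[i],z).round(3),"axis deg",np.degrees(np.arctan2(V[1,1],V[0,1])).round(0),np.sqrt(w).round(4))
H,S,V=hsv[...,0],hsv[...,1],hsv[...,2]
comp("gold",(H>10)&(H<28)&(S>110)&(V>90),.012)
comp("red",((H<8)|(H>172))&(S>130)&(V>80),.02)
comp("black",(V<60),.052)
```

```text
gold [232.6  98.9] 407 [ 0.713 -0.262  0.012] axis deg 84.0 [0.0166 0.0334]
gold [276.1 140.9] 51 [ 0.519 -0.122  0.012] axis deg -171.0 [0.0082 0.0095]
gold [281.1 171. ] 131 [ 0.471 -0.01   0.012] axis deg 150.0 [0.0071 0.0177]
gold [281.6 277.8] 200 [0.372 0.322 0.012] axis deg -152.0 [0.007  0.0169]
red [333.2 107.5] 39 [ 0.383 -0.312  0.02 ] axis deg -158.0 [0.0082 0.0085]
red [276.1 224.9] 69 [0.429 0.18  0.02 ] axis deg 116.0 [0.0083 0.0089]
red [311. 258.] 262 [0.315 0.25  0.02 ] axis deg 69.0 [0.0069 0.0226]
black [243.6 102. ] 80 [ 0.657 -0.217  0.052] axis deg 88.0 [0.0034 0.0303]
black [205.1 144.7] 106 [ 0.705 -0.008  0.052] axis deg 88.0 [0.0033 0.0324]
black [304.4 133.6] 55 [ 0.437 -0.14   0.052] axis deg 105.0 [0.0064 0.0088]
black [276.1 135.5] 48 [ 0.515 -0.107  0.052] axis deg 111.0 [0.0055 0.0087]
```

View pics/sidecrop.png

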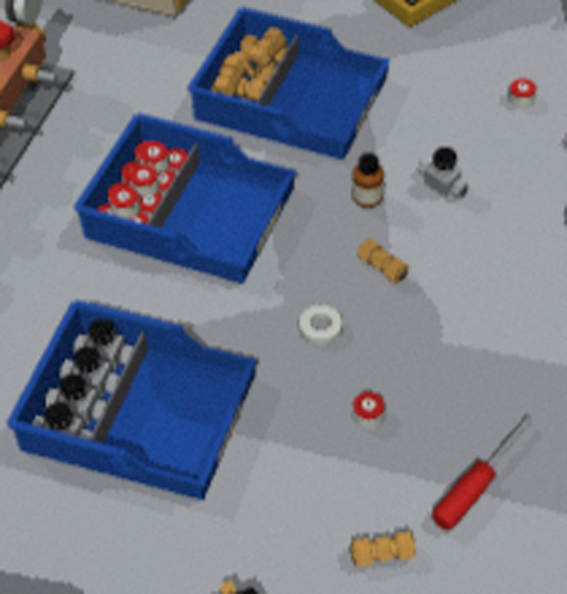

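The crop shows the front rim corners of each bin, the valve's tube ends at (425,170) to (462,190), and the tape ring at (320,322), which is not a part.

Run:
```python
from h import *
c=get_calibration("side")
f=lambda p,z: onplane(c,140+(p[0]+.5)/2.7-.5,75+(p[1]+.5)/2.7-.5,z)[:2]
for n,q in dict(unions=[(388,62),(345,155),(241,10),(192,90)],cells=[(294,175),(243,280),(138,116),(78,208)],valves=[(257,360),(203,496),(77,303),(11,425)]).items():
    R,L=f(q[0],.03),f(q[1],.03); Rb,Lb=f(q[2],.05),f(q[3],.05)
    m=(R+L)/2;mb=(Rb+Lb)/2; d=mb-m; u=d/np.linalg.norm(d); e=L-R
    print(n,"front",m.round(3),"len",np.linalg.norm(d).round(3),"wid",np.linalg.norm(e).round(3),"yaw",np.degrees(np.arctan2(d[1],d[0])).round(1),np.degrees(np.arctan2(-e[0],e[1])).round(1),"origin",(m+.06*u).round(3),((m+mb)/2-.038*u).round(3))
a,b=f((425,170),.014),f((463,190),.014);print("valve",(a+b)/2,b-a,np.degrees(np.arctan2(*(b-a)[::-1])))
# scene cross-check
im=cv2.imread('pics/scene0.png');c=get_calibration("scene");hsv=cv2.cvtColor(im,cv2.COLOR_BGR2HSV);H,S,V=cv2.split(hsv)
def near(n,m,p,z):
    k,l,s,ct=cv2.connectedComponentsWithStats(m.astype(np.uint8))
    i=min((i for i in range(1,k) if s[i,4]>15),key=lambda i:np.hypot(*(ct[i]-p)))
    ys,xs=np.where(l==i);P=np.array([onplane(c,x,y,z)[:2] for x,y in zip(xs,ys)]);w,E=np.linalg.eigh(np.cov(P.T))
    print(n,ct[i].round(1),s[i,4],onplane(c,*ct[i],z)[:2].round(3),np.degrees(np.arctan2(E[1,1],E[0,1])).round(0))
g=(H>10)&(H<28)&(S>110)&(V>90); r=((H<8)|(H>172))&(S>130)&(V>80)
near("uA",g,(217,211),.012);near("uB",g,(255,142),.012);near("cA",r,(101,273),.02);near("cB",r,(245,167),.02);near("knob",V<50,(170,230),.047);near("cap",V<50,(207,226),.057)
```

```text
unions front [ 0.549 -0.216] len 0.197 wid 0.166 yaw -6.4 -1.0 origin [ 0.609 -0.223] [ 0.609 -0.223]
cells front [ 0.598 -0.006] len 0.198 wid 0.16 yaw -6.1 -0.9 origin [ 0.657 -0.012] [ 0.658 -0.012]
valves front [0.548 0.249] len 0.196 wid 0.162 yaw -0.7 1.6 origin [0.608 0.248] [0.607 0.248]
valve [ 0.43613348 -0.14398145] [-0.04915802  0.01721411] 160.70081722271453
uA [216.4 209.8] 123 [ 0.466 -0.007] 149.0
uB [255.4 141.7] 95 [0.373 0.322] -159.0
cA [100.7 274. ] 75 [ 0.386 -0.315] -153.0
cB [244.8 168.8] 24 [0.433 0.173] -144.0
knob [169.7 229.4] 77 [ 0.442 -0.151] 134.0
cap [207.2 226. ] 59 [ 0.516 -0.105] 132.0
```

```bash
cat >> h.py <<'E'
def plan(*wps):
    s=manip.read_state();R=np.array(s["eef_rot"]);p=np.array(s["tcp_pos"])
    q=p; Rq=R
    for x,y,z,yaw in wps:
        a=np.radians(yaw);Y=np.array([np.cos(a),np.sin(a),0]);Z=np.array([0,0,-1.]);T=np.c_[np.cross(Y,Z),Y,Z];t=np.array([x,y,z])
        ang=np.degrees(np.linalg.norm(cv2.Rodrigues(Rq.T@T)[0]))
        print("lin",(R.T@(t-p)*100).round(1).tolist(),"rot",cv2.Rodrigues(R.T@T)[0].ravel().round(2).tolist(),"rows",round(max(np.linalg.norm(t-q)/.0625,ang/10.7),1))
        q,Rq=t,T
    print("t",s["time_s"],"tcp",p.round(4),"gap",s["finger_gap"],"F",np.round(s["contact_force"],1),s["finger_force"])
def mask(im,kind):
    H,S,V=cv2.split(cv2.cvtColor(im,cv2.COLOR_RGB2HSV))
    return {"gold":(H>10)&(H<28)&(S>110)&(V>90),"red":((H<8)|(H>172))&(S>130)&(V>80),"black":V<50}[kind].astype(np.uint8)
def look(kind,z,near,f,mx=.06):
    im,c=snap("wrist",f); m=cv2.morphologyEx(mask(im,kind),cv2.MORPH_CLOSE,np.ones((5,5)))
    k,l,s,ct=cv2.connectedComponentsWithStats(m)
    for i in range(1,k):
        if s[i,4]<60: continue
        P0=onplane(c,*ct[i],z,True)[:2]
        if np.hypot(*(P0-near))>mx: continue
        ys,xs=np.where(l==i);P=np.array([onplane(c,x,y,z,True)[:2] for x,y in zip(xs,ys)]);r=cv2.minAreaRect((P*1000).astype(np.float32))
        w,E=np.linalg.eigh(np.cov(P.T))
        print(kind,ct[i].round(0),s[i,4],"mean",P.mean(0).round(4),"rect",np.round(r[0],1),np.round(r[1],1),"axis",np.degrees(np.arctan2(E[1,1],E[0,1])).round(0))
E
python3 -c "
from h import *
plan((.385,-.314,.12,180))"
```

```text
lin [-26.1, 25.2, 11.1] rot [0.0, 0.0, -1.24] rows 6.6
t 0.15 tcp [ 0.2204 -0.6376  0.2306] gap 0.08511448049390034 F [ 0.  -0.  -0.2] 0.0
```

{"fn": "play_rows", "kwargs": {
  "linear": [
    [-26.1, 25.2, 11.1],
    [-26.1, 25.2, 11.1],
    [-26.1, 25.2, 11.1],
    [-26.1, 25.2, 11.1],
    [-26.1, 25.2, 11.1],
    [-26.1, 25.2, 11.1],
    [-26.1, 25.2, 11.1],
    [-26.1, 25.2, 11.1]
  ],
  "delta_rot": [
    [0, 0, -1.24],
    [0, 0, -1.24],
    [0, 0, -1.24],
    [0, 0, -1.24],
    [0, 0, -1.24],
    [0, 0, -1.24],
    [0, 0, -1.24],
    [0, 0, -1.24]
  ],
  "claw": 6,
  "force": 30
}}

```text
time_s: 1.15
tcp_pos: [0.3852, -0.3137, 0.1202]
eef_rot: [[0.003, -1.0, -0.0], [-1.0, -0.003, 0.0], [-0.0, 0.0, -1.0]]
contact_force: [0.2, -0.1, 0.4]
finger_gap: 0.0596
finger_force: 0.0
```

```bash
python3 -c "
from h import *
look('red',.02,(.385,-.314),'w1')
plan((.385,-.314,.12,180),(.385,-.314,.003,180))"
```

```text
red [253. 190.] 767 mean [ 0.3818 -0.3133] rect [ 381.8 -312.9] [29.2 30.3] axis 96.0
lin [-0.0, -0.0, 0.0] rot [0.0, -0.0, 0.0] rows 0.0
lin [-0.0, -0.0, 11.7] rot [0.0, -0.0, 0.0] rows 1.9
t 1.2 tcp [ 0.385  -0.3144  0.1203] gap 0.06016234898049951 F [-0.8 -1.2  0.1] 0.0
```

View pics/w1.png

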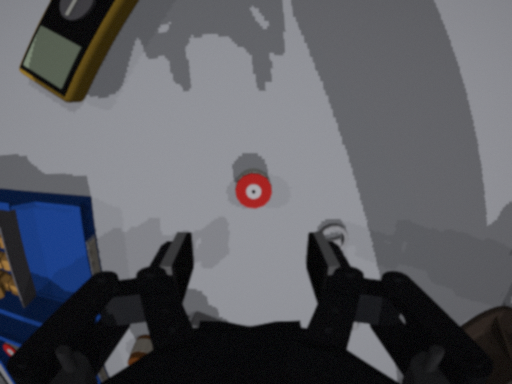

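The cell sits at (253,190), centred between the fingers, so I'm descending to grasp it.

{"fn": "play_rows", "kwargs": {
  "linear": [
    [-0.1, 0.3, 5],
    [-0.1, 0.3, 9],
    [-0.1, 0.3, 11.7],
    [-0.1, 0.3, 11.7]
  ],
  "delta_rot": [
    [0, 0, 0],
    [0, 0, 0],
    [0, 0, 0],
    [0, 0, 0]
  ]
}}

```text
time_s: 1.7
tcp_pos: [0.38, -0.314, 0.0018]
eef_rot: [[-0.002, -1.0, -0.004], [-1.0, 0.002, 0.001], [-0.001, 0.004, -1.0]]
contact_force: [-0.2, -0.5, 0.3]
finger_gap: 0.0599
finger_force: 0.0
```

{"fn": "play_rows", "kwargs": {
  "linear": [
    [0, 0, 0],
    [0, 0, 0],
    [0, 0, 0],
    [0, 0, 0],
    [0, 0, 0]
  ],
  "delta_rot": [
    [0, 0, 0],
    [0, 0, 0],
    [0, 0, 0],
    [0, 0, 0],
    [0, 0, 0]
  ],
  "claw": 2.5
}}

```text
time_s: 2.33
tcp_pos: [0.3828, -0.3141, 0.0048]
eef_rot: [[0.002, -1.0, 0.002], [-1.0, -0.002, -0.001], [0.001, -0.002, -1.0]]
contact_force: [-1.0, -1.4, 7.4]
finger_gap: 0.0304
finger_force: 30.0
```

{"fn": "play_rows", "kwargs": {
  "linear": [
    [0, 0, -3],
    [0, 0, -8],
    [0, 0, -12],
    [0, 0, -12]
  ],
  "delta_rot": [
    [0, 0, 0],
    [0, 0, 0],
    [0, 0, 0],
    [0, 0, 0]
  ]
}}

```text
time_s: 2.82
tcp_pos: [0.3841, -0.3143, 0.1272]
eef_rot: [[0.002, -1.0, 0.007], [-1.0, -0.002, -0.003], [0.003, -0.007, -1.0]]
contact_force: [0.4, -0.8, -0.5]
finger_gap: 0.0308
finger_force: 29.9
```

```bash
python3 -c "
from h import *
snap('wrist','w2')
plan((.65,-.045,.14,180))"
```

```text
lin [-26.8, -26.8, -1.4] rot [-0.0, -0.0, 0.0] rows 6.1
t 2.875 tcp [ 0.3828 -0.3137  0.1253] gap 0.030961649724429854 F [ 0.  -0.5 -0.8] 29.902045726776123
```

View pics/w2.png

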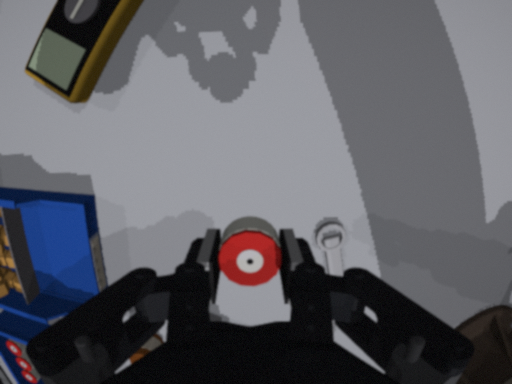

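The cell is held level, face up, at (249,259). Next I carry it over the cells bay.

{"fn": "play_rows", "kwargs": {
  "linear": [
    [-26.8, -26.8, -1.4],
    [-26.8, -26.8, -1.4],
    [-26.8, -26.8, -1.4],
    [-26.8, -26.8, -1.4],
    [-26.8, -26.8, -1.4],
    [-26.8, -26.8, -1.4],
    [-26.8, -26.8, -1.4],
    [-26.8, -26.8, -1.4]
  ],
  "delta_rot": [
    [0, 0, 0],
    [0, 0, 0],
    [0, 0, 0],
    [0, 0, 0],
    [0, 0, 0],
    [0, 0, 0],
    [0, 0, 0],
    [0, 0, 0]
  ]
}}

```text
time_s: 3.88
tcp_pos: [0.6484, -0.0446, 0.1356]
eef_rot: [[0.003, -1.0, -0.003], [-1.0, -0.003, -0.0], [0.0, 0.003, -1.0]]
contact_force: [0.3, -0.4, 0.0]
finger_gap: 0.0308
finger_force: 30.0
```

```bash
cat >> h.py <<'E'
def proj(c,P):
    R=cv2.Rodrigues(np.array(c["rvec"],float))[0];q=R@np.array(P)+np.array(c["tvec"],float).ravel();K=np.array(c["K"])
    th=np.arctan2(np.hypot(q[0],q[1]),q[2]);u=q[:2]/np.hypot(q[0],q[1])*th;return int(K[0,0]*u[0]+K[0,2]),int(K[1,1]*u[1]+K[1,2])
E
python3 -c "
from h import *
im,c=snap('wrist','w3');b=cv2.imread('pics/w3.png')
a=np.radians(-3)
for X,Y,Z in [(-.058,-.074,.03),(-.058,.074,.03),(.0575,-.072,.035),(.0575,.072,.035)]:
    cv2.circle(b,proj(c,(.657+X*np.cos(a)-Y*np.sin(a),-.012+X*np.sin(a)+Y*np.cos(a),Z)),3,(0,255,0),-1)
cv2.imwrite('pics/w3b.png',b)
plan((.65,-.045,.009,180))"
```

```text
lin [-0.0, -0.2, 12.7] rot [0.0, -0.0, 0.0] rows 2.0
t 3.925 tcp [ 0.6481 -0.0453  0.1361] gap 0.030794387577221572 F [ 0.2 -0.4 -0.7] 29.979491382837296
```

View pics/w3b.png

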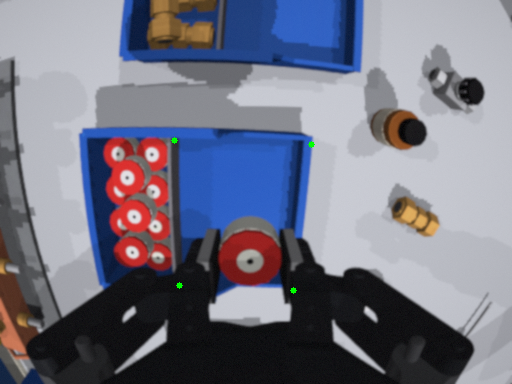

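The projected bay corners match the bin to a few pixels, so the bay is right. Lowering the cell, releasing and retreating.

{"fn": "play_rows", "kwargs": {
  "linear": [
    [0, 0, 5],
    [0, 0, 10],
    [0, 0, 12],
    [0, 0, 12.5],
    [0, 0, 12.7],
    [0, 0, 12.7]
  ],
  "delta_rot": [
    [0, 0, 0],
    [0, 0, 0],
    [0, 0, 0],
    [0, 0, 0],
    [0, 0, 0],
    [0, 0, 0]
  ]
}}

```text
time_s: 4.68
tcp_pos: [0.6499, -0.0451, 0.0116]
eef_rot: [[0.002, -1.0, 0.002], [-1.0, -0.002, 0.0], [-0.0, -0.002, -1.0]]
contact_force: [0.1, -0.3, 0.1]
finger_gap: 0.0307
finger_force: 30.0
```

{"fn": "play_rows", "kwargs": {
  "linear": [
    [0, 0, 0],
    [0, 0, 0],
    [0, 0, 0]
  ],
  "delta_rot": [
    [0, 0, 0],
    [0, 0, 0],
    [0, 0, 0]
  ],
  "claw": 5
}}

```text
time_s: 5.05
tcp_pos: [0.6494, -0.0449, 0.0106]
eef_rot: [[0.002, -1.0, 0.0], [-1.0, -0.002, 0.0], [-0.0, -0.0, -1.0]]
contact_force: [0.5, 0.4, 0.3]
finger_gap: 0.05
finger_force: 0.0
```

{"fn": "play_rows", "kwargs": {
  "linear": [
    [0, 0, -4],
    [0, 0, -9],
    [0, 0, -12],
    [0, 0, -12]
  ],
  "delta_rot": [
    [0, 0, 0],
    [0, 0, 0],
    [0, 0, 0],
    [0, 0, 0]
  ]
}}

```text
time_s: 5.55
tcp_pos: [0.6511, -0.0447, 0.1337]
eef_rot: [[0.002, -1.0, 0.006], [-1.0, -0.002, 0.001], [-0.001, -0.006, -1.0]]
contact_force: [0.7, -0.5, 0.2]
finger_gap: 0.05
finger_force: 0.0
```

```bash
python3 -c "
from h import *
look('red',.023,(.65,-.045),'w4',.03)
plan((.438,-.145,.16,251))"
```

```text
red [251. 186.] 685 mean [ 0.6497 -0.0443] rect [649.6 -43.5] [29.4 29.6] axis 100.0
lin [10.0, 21.2, -2.9] rot [-0.0, -0.0, -1.24] rows 6.6
t 5.6 tcp [ 0.6499 -0.0448  0.1316] gap 0.05001174961586183 F [-0.9 -0.3 -1.2] 0.0
```

{"fn": "play_rows", "kwargs": {
  "linear": [
    [10, 21.2, -2.9],
    [10, 21.2, -2.9],
    [10, 21.2, -2.9],
    [10, 21.2, -2.9],
    [10, 21.2, -2.9],
    [10, 21.2, -2.9],
    [10, 21.2, -2.9],
    [10, 21.2, -2.9]
  ],
  "delta_rot": [
    [0, 0, -1.24],
    [0, 0, -1.24],
    [0, 0, -1.24],
    [0, 0, -1.24],
    [0, 0, -1.24],
    [0, 0, -1.24],
    [0, 0, -1.24],
    [0, 0, -1.24]
  ]
}}

```text
time_s: 6.6
tcp_pos: [0.4368, -0.1454, 0.1584]
eef_rot: [[0.946, -0.324, -0.002], [-0.324, -0.946, 0.0], [-0.002, 0.001, -1.0]]
contact_force: [-0.4, -0.6, -0.3]
finger_gap: 0.0501
finger_force: 0.0
```

```bash
python3 -c "
from h import *
look('black',.052,(.438,-.145),'w5',.04)
plan((.438,-.145,.007,251))
b=cv2.imread('pics/w5.png');cv2.imwrite('pics/w5b.png',cv2.resize(b[80:300,130:400],None,fx=2.5,fy=2.5))"
```

```text
black [250. 184.] 636 mean [ 0.4391 -0.1462] rect [ 439.4 -146.1] [23.6 25.3] axis 157.0
lin [0.1, -0.1, 15.2] rot [0.0, 0.0, 0.0] rows 2.4
t 6.65 tcp [ 0.437  -0.1454  0.1585] gap 0.049988137401986654 F [ 0.1 -0.3  0.2] 0.0
```

View pics/w5b.png

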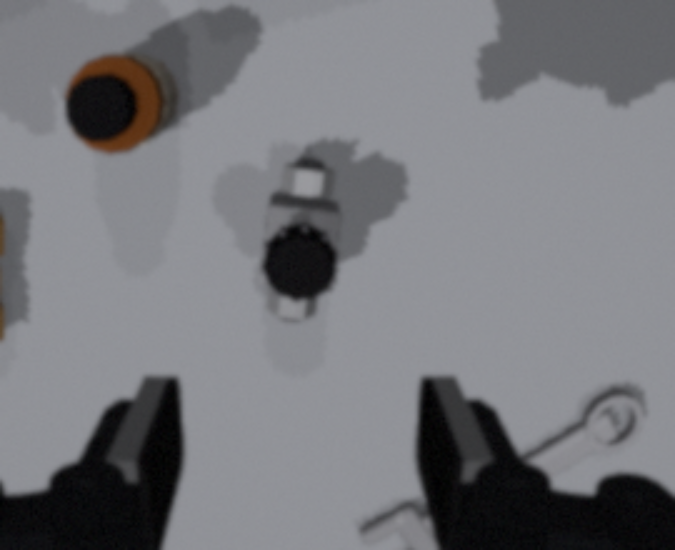

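The valve knob is centred at crop (300,262), with its tubes turned about 7° clockwise from the tool x axis. I'll add 0.12 rad and descend.

{"fn": "play_rows", "kwargs": {
  "linear": [
    [0.2, 0, 5],
    [0.2, 0, 10],
    [0.2, 0, 13],
    [0.2, 0, 14.9],
    [0.2, 0, 14.9]
  ],
  "delta_rot": [
    [0, 0, 0.12],
    [0, 0, 0.12],
    [0, 0, 0.12],
    [0, 0, 0.12],
    [0, 0, 0.12]
  ]
}}

```text
time_s: 7.28
tcp_pos: [0.438, -0.1461, 0.0088]
eef_rot: [[0.9, -0.436, -0.004], [-0.436, -0.9, -0.0], [-0.004, 0.002, -1.0]]
contact_force: [-0.3, 0.4, -0.5]
finger_gap: 0.0501
finger_force: 0.0
```

{"fn": "play_rows", "kwargs": {
  "linear": [
    [0, 0, 0],
    [0, 0, 0],
    [0, 0, 0],
    [0, 0, 0],
    [0, 0, 0]
  ],
  "delta_rot": [
    [0, 0, 0],
    [0, 0, 0],
    [0, 0, 0],
    [0, 0, 0],
    [0, 0, 0]
  ],
  "claw": 2,
  "force": 45
}}

```text
time_s: 7.9
tcp_pos: [0.4401, -0.146, 0.0112]
eef_rot: [[0.901, -0.434, 0.002], [-0.434, -0.901, 0.0], [0.001, -0.001, -1.0]]
contact_force: [-1.4, 2.3, 7.6]
finger_gap: 0.0264
finger_force: 45.6
```

{"fn": "play_rows", "kwargs": {
  "linear": [
    [0, 0, -2],
    [0, 0, -6],
    [0, 0, -11],
    [0, 0, -14],
    [0, 0, -14]
  ],
  "delta_rot": [
    [0, 0, 0],
    [0, 0, 0],
    [0, 0, 0],
    [0, 0, 0],
    [0, 0, 0]
  ]
}}

```text
time_s: 8.52
tcp_pos: [0.4408, -0.146, 0.1529]
eef_rot: [[0.901, -0.434, 0.006], [-0.434, -0.901, 0.0], [0.005, -0.003, -1.0]]
contact_force: [-0.7, -0.0, -1.7]
finger_gap: 0.0273
finger_force: 44.7
```

```bash
python3 -c "
from h import *
snap('wrist','w6')
plan((.605,.248,.15,200),(.605,.248,.013,200))"
```

```text
lin [-2.2, -42.7, 0.2] rot [-0.0, -0.0, 0.77] rows 6.8
lin [-2.2, -42.6, 13.9] rot [-0.0, -0.0, 0.77] rows 2.2
t 8.575 tcp [ 0.4397 -0.1459  0.1512] gap 0.026542751263510227 F [ 0.3  0.2 -2.2] 44.678916335105896
```

View pics/w6.png

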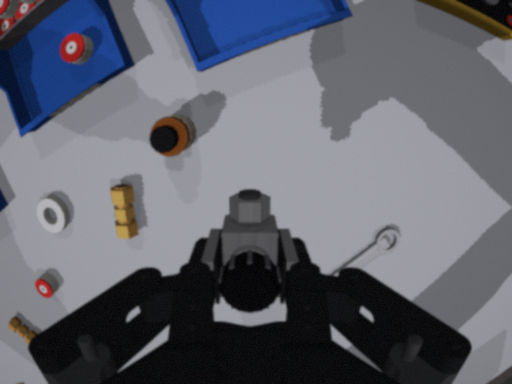

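The valve is held square at (250,265), and the cell in its bay at (75,47) is still upright. Now the valve bin.

{"fn": "play_rows", "kwargs": {
  "linear": [
    [-2.2, -42.7, 0.2],
    [-2.2, -42.7, 0.2],
    [-2.2, -42.7, 0.2],
    [-2.2, -42.7, 0.2],
    [-2.2, -42.7, 0.2],
    [-2.2, -42.7, 0.2],
    [-2.2, -42.7, 0.2],
    [-2.2, -42.7, 0.2]
  ],
  "delta_rot": [
    [0, 0, 0.77],
    [0, 0, 0.77],
    [0, 0, 0.77],
    [0, 0, 0.77],
    [0, 0, 0.77],
    [0, 0, 0.77],
    [0, 0, 0.77],
    [0, 0, 0.77]
  ]
}}

```text
time_s: 9.57
tcp_pos: [0.605, 0.2515, 0.1452]
eef_rot: [[0.347, -0.938, -0.003], [-0.938, -0.347, -0.002], [0.001, 0.003, -1.0]]
contact_force: [-0.6, -0.4, -1.9]
finger_gap: 0.0269
finger_force: 44.9
```

```bash
python3 -c "
from h import *
im,c=snap('wrist','w7');b=cv2.imread('pics/w7.png')
for X,Y,Z in [(-.058,-.074,.03),(-.058,.074,.03),(.0575,-.072,.035),(.0575,.072,.035)]:
    cv2.circle(b,proj(c,(.608+X,.248+Y,Z)),3,(0,255,0),-1)
cv2.imwrite('pics/w7b.png',b)
plan((.605,.248,.0145,200))"
```

```text
lin [0.2, -0.0, 13.1] rot [0.0, -0.0, 0.0] rows 2.1
t 9.625 tcp [0.6044 0.2501 0.1453] gap 0.02692941312296567 F [-0.3  0.7 -0.6] 44.87448513507843
```

View pics/w7b.png

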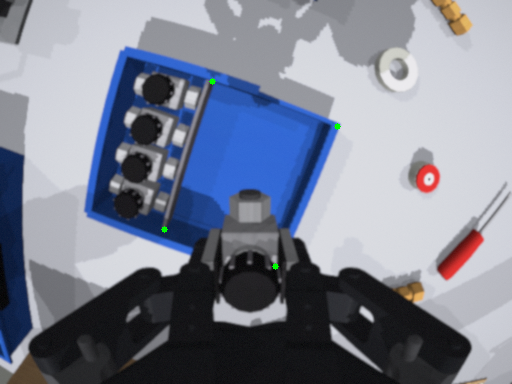

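Bay corners match; lowering the valve.

{"fn": "play_rows", "kwargs": {
  "linear": [
    [0.2, 0, 5],
    [0.2, 0, 10],
    [0.2, 0, 12],
    [0.2, 0, 12.8],
    [0.2, 0, 13.1],
    [0.2, 0, 13.1],
    [0.2, 0, 13.1]
  ],
  "delta_rot": [
    [0, 0, 0],
    [0, 0, 0],
    [0, 0, 0],
    [0, 0, 0],
    [0, 0, 0],
    [0, 0, 0],
    [0, 0, 0]
  ]
}}

```text
time_s: 10.5
tcp_pos: [0.606, 0.2466, 0.0184]
eef_rot: [[0.345, -0.939, 0.001], [-0.939, -0.345, 0.001], [-0.0, -0.002, -1.0]]
contact_force: [-0.2, -0.3, -1.5]
finger_gap: 0.0267
finger_force: 44.9
```

{"fn": "play_rows", "kwargs": {
  "linear": [
    [0, 0, 0.2],
    [0, 0, 0.4],
    [0, 0, 0.4]
  ],
  "delta_rot": [
    [0, 0, 0],
    [0, 0, 0],
    [0, 0, 0]
  ]
}}

```text
time_s: 10.88
tcp_pos: [0.6057, 0.2465, 0.0143]
eef_rot: [[0.345, -0.939, 0.001], [-0.939, -0.345, 0.0], [-0.0, -0.001, -1.0]]
contact_force: [-2.5, 0.5, 5.7]
finger_gap: 0.0268
finger_force: 45.7
```

{"fn": "play_rows", "kwargs": {
  "linear": [
    [0, 0, 0],
    [0, 0, 0],
    [0, 0, 0]
  ],
  "delta_rot": [
    [0, 0, 0],
    [0, 0, 0],
    [0, 0, 0]
  ],
  "claw": 5
}}

```text
time_s: 11.25
tcp_pos: [0.6055, 0.2463, 0.0132]
eef_rot: [[0.345, -0.939, -0.0], [-0.939, -0.345, -0.0], [0.0, 0.0, -1.0]]
contact_force: [0.5, -0.4, -0.1]
finger_gap: 0.0499
finger_force: 0.0
```

{"fn": "play_rows", "kwargs": {
  "linear": [
    [0, 0, -3],
    [0, 0, -8],
    [0, 0, -12],
    [0, 0, -12]
  ],
  "delta_rot": [
    [0, 0, 0],
    [0, 0, 0],
    [0, 0, 0],
    [0, 0, 0]
  ]
}}

```text
time_s: 11.75
tcp_pos: [0.6075, 0.2475, 0.1374]
eef_rot: [[0.345, -0.938, 0.006], [-0.939, -0.345, 0.004], [-0.002, -0.007, -1.0]]
contact_force: [0.2, -0.4, -0.4]
finger_gap: 0.0501
finger_force: 0.0
```

```bash
python3 -c "
from h import *
look('black',.055,(.605,.247),'w8',.03)
plan((.431,.177,.12,180))"
```

```text
black [253. 196.] 689 mean [0.6054 0.2469] rect [605.2 246.8] [22.4 24.3] axis 114.0
lin [0.5, 18.9, 1.4] rot [-0.0, 0.0, 0.35] rows 3.0
t 11.8 tcp [0.6063 0.2469 0.1351] gap 0.05013771896173226 F [ 0.2 -0.6 -0.5] 0.0
```

{"fn": "play_rows", "kwargs": {
  "linear": [
    [0.5, 18.9, 1.4],
    [0.5, 18.9, 1.4],
    [0.5, 18.9, 1.4],
    [0.5, 18.9, 1.4],
    [0.5, 18.9, 1.4]
  ],
  "delta_rot": [
    [0, 0, 0.35],
    [0, 0, 0.35],
    [0, 0, 0.35],
    [0, 0, 0.35],
    [0, 0, 0.35]
  ],
  "claw": 6
}}

```text
time_s: 12.42
tcp_pos: [0.4298, 0.1765, 0.1192]
eef_rot: [[0.003, -1.0, 0.0], [-1.0, -0.003, 0.0], [-0.0, -0.0, -1.0]]
contact_force: [1.0, -0.2, -0.5]
finger_gap: 0.0597
finger_force: 0.0
```

```bash
python3 -c "
from h import *
look('red',.02,(.431,.177),'w9',.04)
plan((.431,.177,.005,180))"
```

```text
red [252. 194.] 760 mean [0.4276 0.1801] rect [427.4 180.6] [29.2 30.5] axis 104.0
lin [-0.0, -0.1, 11.4] rot [-0.0, 0.0, 0.0] rows 1.8
t 12.475 tcp [0.4304 0.1769 0.1192] gap 0.05983029497176562 F [ 0.2 -1.1  0.3] 0.0
```

{"fn": "play_rows", "kwargs": {
  "linear": [
    [-0.3, 0.3, 5],
    [-0.3, 0.3, 9],
    [-0.3, 0.3, 11.4],
    [-0.3, 0.3, 11.4]
  ],
  "delta_rot": [
    [0, 0, 0],
    [0, 0, 0],
    [0, 0, 0],
    [0, 0, 0]
  ]
}}

```text
time_s: 12.98
tcp_pos: [0.4266, 0.1788, 0.0032]
eef_rot: [[0.001, -1.0, -0.003], [-1.0, -0.001, -0.004], [0.004, 0.003, -1.0]]
contact_force: [0.6, 0.1, -0.0]
finger_gap: 0.0599
finger_force: 0.0
```

{"fn": "play_rows", "kwargs": {
  "linear": [
    [0, 0, 0],
    [0, 0, 0],
    [0, 0, 0],
    [0, 0, 0],
    [0, 0, 0]
  ],
  "delta_rot": [
    [0, 0, 0],
    [0, 0, 0],
    [0, 0, 0],
    [0, 0, 0],
    [0, 0, 0]
  ],
  "claw": 2.5,
  "force": 30
}}

```text
time_s: 13.6
tcp_pos: [0.4276, 0.1802, 0.0063]
eef_rot: [[0.002, -1.0, 0.002], [-1.0, -0.002, 0.002], [-0.002, -0.002, -1.0]]
contact_force: [-0.2, -0.2, 7.6]
finger_gap: 0.0304
finger_force: 30.2
```

{"fn": "play_rows", "kwargs": {
  "linear": [
    [0, 0, -3],
    [0, 0, -8],
    [0, 0, -12],
    [0, 0, -12]
  ],
  "delta_rot": [
    [0, 0, 0],
    [0, 0, 0],
    [0, 0, 0],
    [0, 0, 0]
  ]
}}

```text
time_s: 14.1
tcp_pos: [0.4283, 0.1808, 0.1286]
eef_rot: [[0.002, -1.0, 0.005], [-1.0, -0.002, 0.005], [-0.005, -0.005, -1.0]]
contact_force: [1.2, -0.7, -1.4]
finger_gap: 0.0308
finger_force: 29.9
```

```bash
python3 -c "
from h import *
look('red',.13,(.43,.18),'w10',.04)
plan((.65,.02,.14,180))"
```

```text
red [249. 254.] 2116 mean [0.4282 0.1871] rect [428.2 188.1] [34.7 32.6] axis 86.0
lin [16.0, -22.2, -1.3] rot [-0.0, 0.0, 0.0] rows 4.4
t 14.15 tcp [0.4272 0.18   0.1268] gap 0.03076790441737593 F [-0.9  0.1 -1.1] 29.901573657989502
```

{"fn": "play_rows", "kwargs": {
  "linear": [
    [16, -22.2, -1.3],
    [16, -22.2, -1.3],
    [16, -22.2, -1.3],
    [16, -22.2, -1.3],
    [16, -22.2, -1.3],
    [16, -22.2, -1.3]
  ],
  "delta_rot": [
    [0, 0, 0],
    [0, 0, 0],
    [0, 0, 0],
    [0, 0, 0],
    [0, 0, 0],
    [0, 0, 0]
  ]
}}

```text
time_s: 14.9
tcp_pos: [0.6492, 0.0183, 0.1357]
eef_rot: [[-0.001, -1.0, -0.003], [-1.0, 0.001, -0.001], [0.001, 0.003, -1.0]]
contact_force: [-1.0, 0.2, -0.5]
finger_gap: 0.0307
finger_force: 30.0
```

{"fn": "play_rows", "kwargs": {
  "linear": [
    [0, 0, 5],
    [0, 0, 10],
    [0, 0, 12],
    [0, 0, 12.5],
    [0, 0, 12.7],
    [0, 0, 12.7]
  ],
  "delta_rot": [
    [0, 0, 0],
    [0, 0, 0],
    [0, 0, 0],
    [0, 0, 0],
    [0, 0, 0],
    [0, 0, 0]
  ]
}}

```text
time_s: 15.65
tcp_pos: [0.6497, 0.0203, 0.0124]
eef_rot: [[0.002, -1.0, 0.002], [-1.0, -0.002, 0.0], [-0.0, -0.002, -1.0]]
contact_force: [0.5, -0.2, -0.3]
finger_gap: 0.0307
finger_force: 30.0
```

{"fn": "play_rows", "kwargs": {
  "linear": [
    [0, 0, 0.1],
    [0, 0, 0.2]
  ],
  "delta_rot": [
    [0, 0, 0],
    [0, 0, 0]
  ]
}}

```text
time_s: 15.9
tcp_pos: [0.6495, 0.02, 0.01]
eef_rot: [[0.002, -1.0, 0.001], [-1.0, -0.002, 0.0], [-0.0, -0.001, -1.0]]
contact_force: [0.1, -0.2, -0.2]
finger_gap: 0.0306
finger_force: 30.0
```

{"fn": "play_rows", "kwargs": {
  "linear": [
    [0, 0, 0],
    [0, 0, 0],
    [0, 0, 0]
  ],
  "delta_rot": [
    [0, 0, 0],
    [0, 0, 0],
    [0, 0, 0]
  ],
  "claw": 4.6
}}

```text
time_s: 16.27
tcp_pos: [0.6492, 0.0199, 0.0093]
eef_rot: [[0.002, -1.0, 0.0], [-1.0, -0.002, 0.0], [-0.0, -0.0, -1.0]]
contact_force: [0.8, 0.6, 0.3]
finger_gap: 0.0463
finger_force: 0.0
```

{"fn": "play_rows", "kwargs": {
  "linear": [
    [0, 0, -4],
    [0, 0, -9],
    [0, 0, -12],
    [0, 0, -12]
  ],
  "delta_rot": [
    [0, 0, 0],
    [0, 0, 0],
    [0, 0, 0],
    [0, 0, 0]
  ]
}}

```text
time_s: 16.77
tcp_pos: [0.6509, 0.0203, 0.1326]
eef_rot: [[0.002, -1.0, 0.005], [-1.0, -0.002, 0.001], [-0.001, -0.005, -1.0]]
contact_force: [0.3, -1.4, -0.9]
finger_gap: 0.0459
finger_force: 0.0
```

```bash
python3 -c "
from h import *
look('red',.023,(.65,-.01),'w11',.05)
plan((.468,-.008,.12,240))"
```

```text
red [252. 113.] 793 mean [ 0.6496 -0.0433] rect [649.6 -43.3] [29.5 29.8] axis 109.0
red [252. 186.] 712 mean [0.649  0.0201] rect [649.4  20.3] [29.3 29.4] axis 84.0
lin [2.8, 18.2, 1.0] rot [-0.0, -0.0, -1.05] rows 5.6
t 16.825 tcp [0.6497 0.0201 0.1306] gap 0.04610452839771876 F [-0.2  0.  -1.6] 0.0
```

Both cells are in place. Now union A.

{"fn": "play_rows", "kwargs": {
  "linear": [
    [2.8, 18.2, 1],
    [2.8, 18.2, 1],
    [2.8, 18.2, 1],
    [2.8, 18.2, 1],
    [2.8, 18.2, 1],
    [2.8, 18.2, 1],
    [2.8, 18.2, 1]
  ],
  "delta_rot": [
    [0, 0, -1.05],
    [0, 0, -1.05],
    [0, 0, -1.05],
    [0, 0, -1.05],
    [0, 0, -1.05],
    [0, 0, -1.05],
    [0, 0, -1.05]
  ],
  "claw": 5
}}

```text
time_s: 17.7
tcp_pos: [0.4665, -0.0086, 0.1184]
eef_rot: [[0.868, -0.497, -0.002], [-0.497, -0.868, -0.0], [-0.001, 0.001, -1.0]]
contact_force: [1.0, 0.2, -0.7]
finger_gap: 0.0503
finger_force: 0.0
```

```bash
python3 -c "
from h import *
look('gold',.012,(.468,-.008),'w12',.04)
plan((.468,-.008,.006,240))"
```

```text
gold [246. 187.] 1618 mean [ 0.4674 -0.0061] rect [466.1  -6. ] [26.2 59.5] axis 154.0
lin [0.1, -0.1, 11.3] rot [0.0, 0.0, 0.0] rows 1.8
t 17.75 tcp [ 0.4667 -0.0086  0.1186] gap 0.04983575886997901 F [-0.1 -0.9 -0.5] 0.0
```

View pics/w12.png

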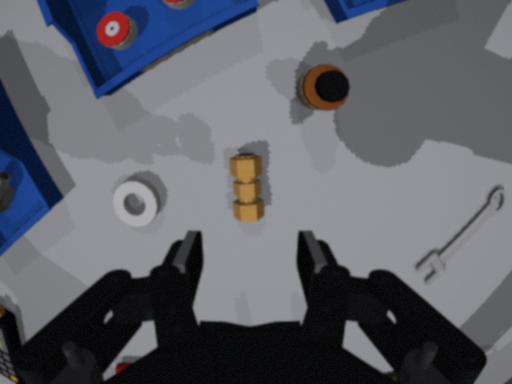

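Union A lies at (247,188), leaning about 5° left, well clear of the tape ring and the bottle. Grasping.

{"fn": "play_rows", "kwargs": {
  "linear": [
    [-0.1, -0.2, 5],
    [-0.1, -0.2, 9],
    [-0.1, -0.2, 11.2],
    [-0.1, -0.2, 11.2]
  ],
  "delta_rot": [
    [0, 0, -0.08],
    [0, 0, -0.08],
    [0, 0, -0.08],
    [0, 0, -0.08]
  ]
}}

```text
time_s: 18.25
tcp_pos: [0.4658, -0.0068, 0.0056]
eef_rot: [[0.904, -0.427, -0.004], [-0.427, -0.904, -0.002], [-0.003, 0.003, -1.0]]
contact_force: [0.4, -0.6, 1.1]
finger_gap: 0.0501
finger_force: 0.0
```

{"fn": "play_rows", "kwargs": {
  "linear": [
    [0, 0, 0],
    [0, 0, 0],
    [0, 0, 0],
    [0, 0, 0],
    [0, 0, 0]
  ],
  "delta_rot": [
    [0, 0, 0],
    [0, 0, 0],
    [0, 0, 0],
    [0, 0, 0],
    [0, 0, 0]
  ],
  "claw": 1.5,
  "force": 45
}}

```text
time_s: 18.88
tcp_pos: [0.4681, -0.0059, 0.0084]
eef_rot: [[0.905, -0.425, 0.002], [-0.425, -0.905, 0.001], [0.002, -0.002, -1.0]]
contact_force: [-1.4, 0.1, 7.1]
finger_gap: 0.021
finger_force: 44.2
```

{"fn": "play_rows", "kwargs": {
  "linear": [
    [0, 0, -3],
    [0, 0, -8],
    [0, 0, -13],
    [0, 0, -13]
  ],
  "delta_rot": [
    [0, 0, 0],
    [0, 0, 0],
    [0, 0, 0],
    [0, 0, 0]
  ]
}}

```text
time_s: 19.38
tcp_pos: [0.4698, -0.0054, 0.1416]
eef_rot: [[0.905, -0.425, 0.008], [-0.425, -0.905, 0.003], [0.006, -0.006, -1.0]]
contact_force: [-0.8, 0.1, -1.7]
finger_gap: 0.0212
finger_force: 44.7
```

```bash
python3 -c "
from h import *
look('gold',.135,(.468,-.008),'w13',.04)
plan((.595,-.256,.14,180))"
```

```text
gold [249. 252.] 2873 mean [ 0.4608 -0.0006] rect [ 4.606e+02 -4.000e-01] [25.6 66.3] axis 154.0
lin [22.1, 17.3, -0.1] rot [-0.01, -0.0, 1.13] rows 6.1
t 19.425 tcp [ 0.4683 -0.0057  0.1393] gap 0.020946389806729047 F [-0.1  0.4 -2.5] 44.65418994426727
```

View pics/w13.png

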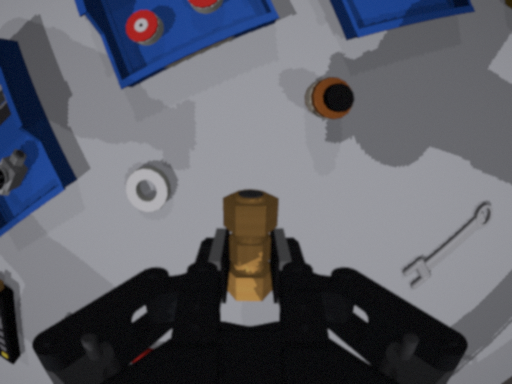

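The union is held straight at (249,252). Carrying it to the unions bin.

{"fn": "play_rows", "kwargs": {
  "linear": [
    [22.1, 17.3, -0.1],
    [22.1, 17.3, -0.1],
    [22.1, 17.3, -0.1],
    [22.1, 17.3, -0.1],
    [22.1, 17.3, -0.1],
    [22.1, 17.3, -0.1],
    [22.1, 17.3, -0.1],
    [22.1, 17.3, -0.1]
  ],
  "delta_rot": [
    [0, 0, 1.13],
    [0, 0, 1.13],
    [0, 0, 1.13],
    [0, 0, 1.13],
    [0, 0, 1.13],
    [0, 0, 1.13],
    [0, 0, 1.13],
    [0, 0, 1.13]
  ]
}}

```text
time_s: 20.42
tcp_pos: [0.5933, -0.2563, 0.1374]
eef_rot: [[0.006, -1.0, -0.001], [-1.0, -0.006, 0.0], [-0.0, 0.001, -1.0]]
contact_force: [-0.1, 0.4, -1.2]
finger_gap: 0.0213
finger_force: 44.7
```

```bash
python3 -c "
from h import *
im,c=snap('wrist','w14');b=cv2.imread('pics/w14.png')
a=np.radians(-3)
for X,Y,Z in [(-.058,-.074,.03),(-.058,.074,.03),(.0575,-.072,.035),(.0575,.072,.035)]:
    cv2.circle(b,proj(c,(.609+X*np.cos(a)-Y*np.sin(a),-.224+X*np.sin(a)+Y*np.cos(a),Z)),3,(0,255,0),-1)
cv2.imwrite('pics/w14b.png',b)
plan((.6,-.256,.0125,180))"
```

```text
lin [-0.0, -0.7, 12.5] rot [0.0, 0.0, 0.01] rows 2.0
t 20.475 tcp [ 0.5935 -0.2562  0.1378] gap 0.020994431728192178 F [ 0.6  0.1 -1.2] 44.6612823754549
```

View pics/w14b.png

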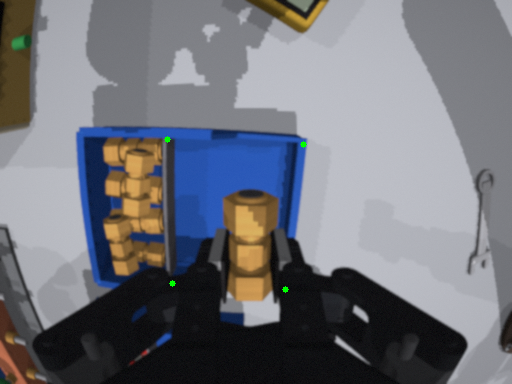

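The bin matches the projection, but lies about 6 mm further toward -y. Lowering with a 4 mm shift.

{"fn": "play_rows", "kwargs": {
  "linear": [
    [0.4, -0.7, 5],
    [0.4, -0.7, 10],
    [0.4, -0.7, 12],
    [0.4, -0.7, 12.5],
    [0.4, -0.7, 12.5],
    [0.4, -0.7, 12.5]
  ],
  "delta_rot": [
    [0, 0, 0],
    [0, 0, 0],
    [0, 0, 0],
    [0, 0, 0],
    [0, 0, 0],
    [0, 0, 0]
  ]
}}

```text
time_s: 21.22
tcp_pos: [0.6019, -0.2607, 0.0149]
eef_rot: [[0.003, -1.0, 0.002], [-1.0, -0.003, -0.0], [0.0, -0.002, -1.0]]
contact_force: [-0.3, -0.2, -0.3]
finger_gap: 0.0211
finger_force: 44.7
```

{"fn": "play_rows", "kwargs": {
  "linear": [
    [0, 0, 0.1],
    [0, 0, 0.3],
    [0, 0, 0.3]
  ],
  "delta_rot": [
    [0, 0, 0],
    [0, 0, 0],
    [0, 0, 0]
  ]
}}

```text
time_s: 21.6
tcp_pos: [0.6014, -0.2608, 0.0115]
eef_rot: [[0.002, -1.0, 0.001], [-1.0, -0.002, -0.0], [0.0, -0.001, -1.0]]
contact_force: [-2.0, 2.0, 6.1]
finger_gap: 0.0211
finger_force: 45.2
```

{"fn": "play_rows", "kwargs": {
  "linear": [
    [0, 0, 0],
    [0, 0, 0],
    [0, 0, 0]
  ],
  "delta_rot": [
    [0, 0, 0],
    [0, 0, 0],
    [0, 0, 0]
  ],
  "claw": 4
}}

```text
time_s: 21.98
tcp_pos: [0.6009, -0.2607, 0.0102]
eef_rot: [[0.002, -1.0, -0.0], [-1.0, -0.002, 0.0], [-0.0, 0.0, -1.0]]
contact_force: [0.5, 0.4, 0.6]
finger_gap: 0.0404
finger_force: 0.0
```

{"fn": "play_rows", "kwargs": {
  "linear": [
    [0, 0, -4],
    [0, 0, -9],
    [0, 0, -13],
    [0, 0, -13]
  ],
  "delta_rot": [
    [0, 0, 0],
    [0, 0, 0],
    [0, 0, 0],
    [0, 0, 0]
  ]
}}

```text
time_s: 22.48
tcp_pos: [0.6031, -0.2613, 0.1445]
eef_rot: [[0.002, -1.0, 0.007], [-1.0, -0.002, -0.002], [0.002, -0.007, -1.0]]
contact_force: [-0.3, -0.8, -0.6]
finger_gap: 0.04
finger_force: 0.0
```

```bash
python3 -c "
from h import *
look('gold',.015,(.602,-.26),'w15',.03)
plan((.372,.322,.14,115))"
```

```text
gold [252. 181.] 1434 mean [ 0.6011 -0.2607] rect [ 601.  -259.3] [59.3 25.3] axis 89.0
lin [-58.3, 22.9, 0.1] rot [-0.0, 0.0, 1.14] rows 10.0
t 22.525 tcp [ 0.6018 -0.2608  0.1421] gap 0.040151101866357286 F [-1.   0.2 -0.5] 0.0
```

{"fn": "play_rows", "kwargs": {
  "linear": [
    [-58.3, 22.9, 0],
    [-58.3, 22.9, 0],
    [-58.3, 22.9, 0],
    [-58.3, 22.9, 0],
    [-58.3, 22.9, 0],
    [-58.3, 22.9, 0],
    [-58.3, 22.9, 0],
    [-58.3, 22.9, 0]
  ],
  "delta_rot": [
    [0, 0, 1.14],
    [0, 0, 1.14],
    [0, 0, 1.14],
    [0, 0, 1.14],
    [0, 0, 1.14],
    [0, 0, 1.14],
    [0, 0, 1.14],
    [0, 0, 1.14]
  ],
  "claw": 5
}}

```text
time_s: 23.52
tcp_pos: [0.43, 0.172, 0.1396]
eef_rot: [[-0.909, -0.417, -0.001], [-0.417, 0.909, -0.001], [0.001, -0.0, -1.0]]
contact_force: [0.9, 1.3, -0.1]
finger_gap: 0.0502
finger_force: 0.0
```

```bash
python3 -c "
from h import *
plan((.372,.322,.12,115))"
```

```text
lin [-1.0, 16.1, 1.9] rot [-0.0, -0.0, -0.01] rows 2.6
t 23.525 tcp [0.43   0.172  0.1396] gap 0.05024687135509497 F [ 0.9  1.3 -0.1] 0.0
```

{"fn": "play_rows", "kwargs": {
  "linear": [
    [-1, 16.1, 1.9],
    [-1, 16.1, 1.9],
    [-1, 16.1, 1.9],
    [-1, 16.1, 1.9],
    [-1, 16.1, 1.9]
  ],
  "delta_rot": [
    [0, 0, -0.01],
    [0, 0, -0.01],
    [0, 0, -0.01],
    [0, 0, -0.01],
    [0, 0, -0.01]
  ]
}}

```text
time_s: 24.15
tcp_pos: [0.3725, 0.3204, 0.1205]
eef_rot: [[-0.903, -0.429, -0.001], [-0.429, 0.903, -0.002], [0.002, -0.001, -1.0]]
contact_force: [-0.6, -0.1, 1.1]
finger_gap: 0.0501
finger_force: 0.0
```

```bash
python3 -c "
from h import *
look('gold',.012,(.372,.322),'w16',.04)
plan((.372,.322,.0065,115))"
```

```text
gold [256. 187.] 1475 mean [0.3701 0.3257] rect [372.5 325.4] [59.9 25.5] axis -150.0
lin [-0.0, 0.2, 11.4] rot [-0.0, -0.0, 0.01] rows 1.8
t 24.2 tcp [0.3729 0.3202 0.1208] gap 0.04969140851993796 F [ 0.1 -0.5  0.8] 0.0
```

View pics/w16.png

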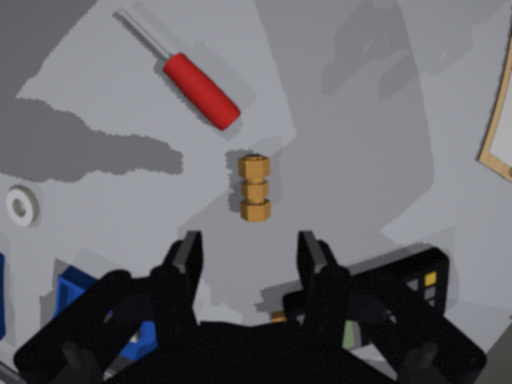

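Union B is upright in the image at (255,188), clear of the screwdriver handle end at (232,125) and the calibrator. Grasping.

{"fn": "play_rows", "kwargs": {
  "linear": [
    [-0.1, 0.5, 5],
    [-0.1, 0.5, 9],
    [-0.1, 0.5, 11.3],
    [-0.1, 0.5, 11.3]
  ],
  "delta_rot": [
    [0, 0, -0.05],
    [0, 0, -0.05],
    [0, 0, -0.05],
    [0, 0, -0.05]
  ]
}}

```text
time_s: 24.7
tcp_pos: [0.3716, 0.3239, 0.007]
eef_rot: [[-0.882, -0.471, -0.002], [-0.471, 0.882, -0.004], [0.003, -0.002, -1.0]]
contact_force: [0.6, -0.1, 0.8]
finger_gap: 0.05
finger_force: 0.0
```

{"fn": "play_rows", "kwargs": {
  "linear": [
    [0, 0, 0],
    [0, 0, 0],
    [0, 0, 0],
    [0, 0, 0],
    [0, 0, 0]
  ],
  "delta_rot": [
    [0, 0, 0],
    [0, 0, 0],
    [0, 0, 0],
    [0, 0, 0],
    [0, 0, 0]
  ],
  "claw": 1.5,
  "force": 45
}}

```text
time_s: 25.32
tcp_pos: [0.3724, 0.3265, 0.0098]
eef_rot: [[-0.881, -0.473, 0.001], [-0.473, 0.881, 0.002], [-0.002, 0.001, -1.0]]
contact_force: [1.2, -2.3, 7.1]
finger_gap: 0.0212
finger_force: 58.9
```

{"fn": "play_rows", "kwargs": {
  "linear": [
    [0, 0, -3],
    [0, 0, -8],
    [0, 0, -13],
    [0, 0, -13]
  ],
  "delta_rot": [
    [0, 0, 0],
    [0, 0, 0],
    [0, 0, 0],
    [0, 0, 0]
  ]
}}

```text
time_s: 25.82
tcp_pos: [0.3732, 0.3285, 0.1431]
eef_rot: [[-0.881, -0.474, 0.005], [-0.474, 0.881, 0.008], [-0.008, 0.005, -1.0]]
contact_force: [-0.5, -0.2, -1.0]
finger_gap: 0.0206
finger_force: 58.6
```

```bash
python3 -c "
from h import *
look('gold',.135,(.372,.322),'w17',.04)
plan((.6,-.191,.14,180))"
```

```text
gold [252. 246.] 3350 mean [0.3785 0.3339] rect [383.8 336. ] [79.2 25.4] axis -152.0
gold [225. 206.] 67 mean [0.3629 0.3086] rect [362.7 308.7] [11.5  2.3] axis -148.0
lin [4.4, -56.4, -0.1] rot [0.0, 0.01, -1.08] rows 9.1
t 25.875 tcp [0.3722 0.3272 0.1407] gap 0.021022680120939063 F [ 0.3  0.4 -2.6] 58.59572599743842
```

```bash
python3 -c "
from h import *
for f in('w13','w17'):
    m=cv2.morphologyEx(mask(cv2.cvtColor(cv2.imread(f'pics/{f}.png'),cv2.COLOR_BGR2RGB),'gold'),cv2.MORPH_CLOSE,np.ones((5,5)))
    print(f)
    for r in range(170,330,8):
        x=np.where(m[r,200:300])[0]
        if len(x): print(r,x.min()+200,x.max()+200,len(x),end='; ')
"
```

```text
w13
202 240 260 21; 210 236 265 30; 218 235 265 31; 226 235 264 30; 234 236 264 29; 242 242 258 17; 250 237 261 25; 258 238 262 25; 266 234 262 29; 274 230 255 21; 282 229 269 41; 290 228 269 42; 298 235 262 28; w17
194 249 275 20; 202 223 275 45; 210 224 275 44; 218 235 275 35; 226 235 263 29; 234 239 261 23; 242 238 261 24; 250 238 262 25; 258 238 262 25; 266 239 260 22; 274 232 270 39; 282 231 271 41; 290 233 269 37; 298 258 265 8; 306 258 270 13;
```

The grip looks the same as union A's: same extents, only the lighting differs. Going to the bin.

{"fn": "play_rows", "kwargs": {
  "linear": [
    [4.4, -56.4, -0.1],
    [4.4, -56.4, -0.1],
    [4.4, -56.4, -0.1],
    [4.4, -56.4, -0.1],
    [4.4, -56.4, -0.1],
    [4.4, -56.4, -0.1],
    [4.4, -56.4, -0.1],
    [4.4, -56.4, -0.1]
  ],
  "delta_rot": [
    [0, 0, -1.08],
    [0, 0, -1.08],
    [0, 0, -1.08],
    [0, 0, -1.08],
    [0, 0, -1.08],
    [0, 0, -1.08],
    [0, 0, -1.08],
    [0, 0, -1.08]
  ]
}}

```text
time_s: 26.88
tcp_pos: [0.554, -0.0876, 0.1379]
eef_rot: [[0.004, -1.0, -0.002], [-1.0, -0.004, 0.0], [-0.0, 0.002, -1.0]]
contact_force: [1.4, 2.2, -0.5]
finger_gap: 0.0207
finger_force: 58.6
```

```bash
python3 -c "
from h import *
plan((.6,-.191,.14,180))"
```

```text
lin [10.4, -4.6, -0.2] rot [0.0, 0.0, 0.0] rows 1.8
t 26.875 tcp [ 0.554  -0.0876  0.1379] gap 0.020698013762508106 F [ 1.4  2.2 -0.5] 58.62745925485797
```

{"fn": "play_rows", "kwargs": {
  "linear": [
    [5, -2.2, 0],
    [10.4, -4.6, 0],
    [10.4, -4.6, 0],
    [10.4, -4.6, 0]
  ],
  "delta_rot": [
    [0, 0, 0],
    [0, 0, 0],
    [0, 0, 0],
    [0, 0, 0]
  ]
}}

```text
time_s: 27.38
tcp_pos: [0.5993, -0.1898, 0.1374]
eef_rot: [[0.001, -1.0, -0.003], [-1.0, -0.001, 0.001], [-0.001, 0.003, -1.0]]
contact_force: [0.2, 0.4, -0.6]
finger_gap: 0.0211
finger_force: 58.6
```

```bash
python3 -c "
from h import *
look('gold',.015,(.602,-.26),'w18',.03)
plan((.6,-.191,.0135,180))"
```

```text
gold [247. 105.] 1592 mean [ 0.601 -0.261] rect [ 601.4 -261.1] [58.2 25.7] axis 89.0
lin [0.2, -0.1, 12.4] rot [0.0, 0.0, 0.0] rows 2.0
t 27.425 tcp [ 0.5995 -0.1892  0.138 ] gap 0.020862210554053667 F [-0.6 -0.1 -1.4] 58.640265686190105
```

View pics/w18.png

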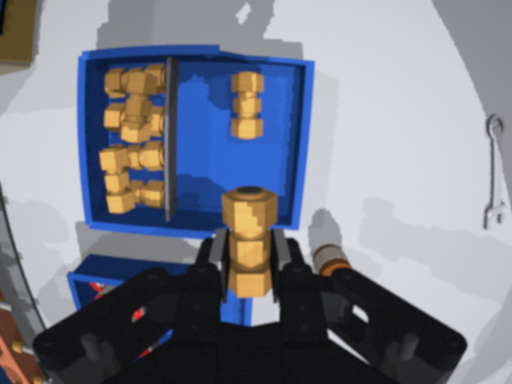

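Union A lies flat at (247,105). The new drop point is near the left side wall, so I'm computing the bay limits.

```bash
python3 -c "
from h import *
c=get_calibration('wrist')
for p in[(298,231),(314,62)]: print(onplane(c,*p,.03,True).round(4))
print(onplane(c,172,218,.035,True).round(4),onplane(c,173,59,.035,True).round(4))"
```

```text
[ 0.5536 -0.1463  0.03  ]
[ 0.5451 -0.2984  0.03  ]
[ 0.6696 -0.161   0.035 ] [ 0.6624 -0.3007  0.035 ]
```

{"fn": "play_rows", "kwargs": {
  "linear": [
    [0.4, -0.1, 5],
    [0.4, -0.1, 10],
    [0.4, -0.1, 12],
    [0.4, -0.1, 12.4],
    [0.4, -0.1, 12.4],
    [0.4, -0.1, 12.4]
  ],
  "delta_rot": [
    [0, 0, 0],
    [0, 0, 0],
    [0, 0, 0],
    [0, 0, 0],
    [0, 0, 0],
    [0, 0, 0]
  ]
}}

```text
time_s: 28.18
tcp_pos: [0.6025, -0.1934, 0.0168]
eef_rot: [[0.003, -1.0, 0.002], [-1.0, -0.003, -0.0], [0.0, -0.002, -1.0]]
contact_force: [1.5, 0.9, -2.2]
finger_gap: 0.0213
finger_force: 58.6
```

{"fn": "play_rows", "kwargs": {
  "linear": [
    [0, 0, 0.2],
    [0, 0, 0.3],
    [0, 0, 0.3]
  ],
  "delta_rot": [
    [0, 0, 0],
    [0, 0, 0],
    [0, 0, 0]
  ]
}}

```text
time_s: 28.55
tcp_pos: [0.6018, -0.1937, 0.0129]
eef_rot: [[0.002, -1.0, 0.001], [-1.0, -0.002, -0.0], [0.0, -0.001, -1.0]]
contact_force: [-2.6, 1.2, 4.9]
finger_gap: 0.0209
finger_force: 59.0
```

Contact with the floor, so I'm releasing and retreating.

{"fn": "play_rows", "kwargs": {
  "linear": [
    [0, 0, 0],
    [0, 0, 0],
    [0, 0, 0]
  ],
  "delta_rot": [
    [0, 0, 0],
    [0, 0, 0],
    [0, 0, 0]
  ],
  "claw": 4
}}

```text
time_s: 28.92
tcp_pos: [0.6015, -0.1938, 0.0121]
eef_rot: [[0.002, -1.0, -0.0], [-1.0, -0.002, -0.0], [0.0, 0.0, -1.0]]
contact_force: [-0.2, 0.0, -0.9]
finger_gap: 0.0403
finger_force: 0.0
```

{"fn": "play_rows", "kwargs": {
  "linear": [
    [0, 0, -4],
    [0, 0, -9],
    [0, 0, -15],
    [0, 0, -20],
    [0, 0, -20],
    [0, 0, -20]
  ],
  "delta_rot": [
    [0, 0, 0],
    [0, 0, 0],
    [0, 0, 0],
    [0, 0, 0],
    [0, 0, 0],
    [0, 0, 0]
  ]
}}

```text
time_s: 29.68
tcp_pos: [0.6012, -0.1936, 0.212]
eef_rot: [[0.002, -1.0, 0.0], [-1.0, -0.002, 0.0], [-0.0, -0.0, -1.0]]
contact_force: [0.3, -0.4, -0.7]
finger_gap: 0.0397
finger_force: 0.0
```

```bash
python3 -c "
from h import *
look('gold',.015,(.602,-.227),'w19',.05)
look('red',.023,(.65,-.01),'w19b',.05)
im,c=snap('side','s1'); m=mask(im,'black');k,l,s,ct=cv2.connectedComponentsWithStats(m)
for i in range(1,k):
    if 30<s[i,4]<150: print('black side',ct[i].round(1),s[i,4])
a=cv2.imread('pics/side0.png')[285:384,195:275].astype(int);b=cv2.imread('pics/s1.png')[285:384,195:275].astype(int);print('calib diff',np.abs(a-b).mean())
print(onplane(c,190,228,.02).round(3))"
```

```text
gold [249. 108.] 951 mean [ 0.6011 -0.2605] rect [ 601.6 -260.3] [25.  57.3] axis 90.0
gold [249. 165.] 928 mean [ 0.6015 -0.194 ] rect [ 601.8 -193.1] [24.2 58.8] axis 91.0
red [216. 278.] 156 mean [ 0.6438 -0.0448] rect [644.3 -43.9] [30.1 18.9] axis 83.0
red [215. 314.] 216 mean [0.6487 0.0186] rect [649.2  18.6] [29.3 29.1] axis 75.0
black side [289.8  19.7] 32
black side [303.9  23.4] 32
black side [212.5  47.5] 89
black side [510.4  89.9] 82
black side [243.5 102.3] 55
black side [205.2 144.8] 86
black side [276.1 135.6] 43
black side [105.2 172. ] 44
black side [184.6 219.7] 125
black side [ 42.9 225.7] 148
black side [204.3 222.3] 75
black side [ 43.7 288.4] 72
black side [  6.2 294.1] 77
calib diff 9.845454545454546
[0.645 0.259 0.02 ]
```

```bash
python3 -c "
from h import *
a=cv2.imread('pics/side0.png',0);b=cv2.imread('pics/s1.png',0)
r=cv2.matchTemplate(b[265:384,175:300],cv2.Canny(a,60,150)[285:370,195:275]*0+a[285:370,195:275],cv2.TM_CCOEFF_NORMED);print(cv2.minMaxLoc(r))
print(onplane(get_calibration('side'),204.3,222.3,.055).round(3))
manip.finish_job()"
```

```text
(-0.038915421813726425, 0.9879426956176758, (0, 34), (20, 20))
[0.603 0.251 0.055]
the job is handed in; nothing more can be done
```

The job is handed in at about 30 s: all five parts are set down in their bins' front bays, and the images show the bottle and calibrator have not moved. The verdict itself was not reported back.

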